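# Tip the battery carton into its bay and close the organiser flap

## Task

The battery carton is standing on end at the mouth of the white organiser's long bay. Push it gently near its top so that it topples, top first, into the bay and lies flat, wholly inside; then push the organiser's open flap over so that it is fully shut above it. Do not lift the carton or grip it hard, and leave the saucer, torch, clothes peg and drawer unit alone.

Things in the scene. Friction and masses are not known exactly. Their poses are not given: they have to be found in the camera images.
- organiser: Fixed white plastic battery organiser, 98 mm wide (x, centred on 0), from y = -120 to +140 mm. Origin on the shelf surface. Floor 4 mm thick. y -120 to -75: bare ledge; thin grey line at y = -75: mouth of the bay; y -75 to +70: the bay; beyond: rack of upright battery cells, tops 52 mm high.
- bay (a point): Middle of the bay's floor, 4 mm above the shelf, at organiser x = 0, y = -2.5 mm. The bay is 145 mm long (organiser y) and 90 mm wide between side walls 4 mm thick with tops 44 mm above the shelf; a wall of that height closes its +y end; its -y end (the mouth) is open.
- flap (a joint): White flap, plate 100 x 141 x 3 mm over the bay. Hinge line along organiser y at its x = +51 mm, 46 mm above the shelf. Rad: 0 shut (level), 1.57 upright, stop at 2.0 (leaning outward, organiser +x). It starts at 1.6 to 1.9. Light friction hinge: stays where left near upright, falls shut once below about 1.0; under 1 N at the edge moves it.
- flap_edge (a point): Middle of the flap's free edge, 102 mm from the hinge line, at organiser y = -2.5 mm. At flap angle a it is at organiser x = 51 - 102 cos(a) mm, height 46 + 102 sin(a) mm.
- carton: Closed cardboard battery carton, 60 (x) x 34 (y) x 110 mm tall (z, to its top), 0.15 to 0.28 kg. Origin: centre of its underside. Starts upright on the organiser's floor astride the mouth line, its y pointing into the bay (organiser +y) within 4 degrees. Pushed near the top of its outer (-y) face it tips about its inner lower edge, past balance at 17 degrees.
- carton_mid (a point): Centre of the carton, 55 mm above its underside along its z.
- carton_top (a point): Centre of the carton's top face, 110 mm from its underside.
- saucer: Blue ceramic saucer, 124 mm across, 18 mm high, on the shelf off the organiser's ledge end. Origin at the centre of its underside. Bystander.
- torch: Small metal pocket torch standing on its end, 26 mm thick (head 32 mm), 99 mm tall. Origin at the centre of its underside. Bystander.
- clothes_peg: Steel spring-hinge clothes peg lying flat, 75 x 13 mm, 20 mm high. Origin at its underside. Bystander.
- drawers: Clear plastic drawer unit with two tiers, 180 mm deep (x) x 200 mm wide (y) x 150 mm high, knobs on its -x front, fixed, standing beyond the organiser's rack end. Origin at the centre of its underside. Bystander.
Not all that is in view belongs to the job. Several things look just like the carton: the one meant starts farthest to the robot's right.

How it is judged:
By the outcome, as a careful person would: the job done as asked, in the order asked, and still so for the second after the job is handed in, with the robot touching nothing.
It also fails if it takes over 42 s, if anything falls off the work surface, if the arm or the gripper's body presses on something with over 40 N, if the wrist force passes 120 N, or if a joint passes its speed limit or range.

## Robot

A 7-joint arm with a two-finger parallel gripper is mounted at the origin on the work surface. World frame = base frame: x ahead of the robot, y to its left, z up, the work surface at z = 0. Lengths are in m, angles in rad, forces in N, time in s.
With the tool pointing down it reaches from about 0.4 to 0.85 m from the base axis. Payload 4.5 kg.
Tool frame: the origin (TCP) lies between the finger pads; the fingertips stand 11 mm ahead of it and the grasp point (between the pads) lies 8 mm behind it (r.nose_length is the distance from the TCP to the fingertips, in m); z points along the fingers, y is the line along which they close (so a half turn about z gives the same grasp; the last joint's range is limited). The gripper opens to 88 mm and grips with 3 to 60 N. Pads are 18 mm wide; open, the fingers measure 123 mm over their backs; the gripper's body (75 mm by 187 mm) begins 45 mm behind the grasp point.
Start: joints at [-1.142, 0.689, -0.195, 1.565, 0.157, 0.902, -0.215], TCP at [0.24, 0.577, 0.218] pointing down, gripper open.
Joint ranges: [-3.01, 3.01], [-0.46, 2.08], [-1.47, 1.51], [0.13, 2.56], [-1, 4.14], [0.04, 2.09], [-2.66, 2.66]. Speed limits (rad/s): [2.57, 2.57, 3.14, 3.14, 3.14, 3.14, 3.14].

## Interface

Orientations are given as a unit quaternion [x, y, z, w].
In Python, from plant import get_state, snapshot, camera_model, r gives the robot as it stands.
- The arm moves only by the shell command python3 -m inch 'ROWS' [FORCE]. ROWS is text: rows parted by semicolons, each of 7 numbers parted by spaces: the opening, from -1 (shut) to 1 (fully open), then the shift along the tool's x, y, z in m, then the turn, a rotation vector about the tool's x, y, z in rad. A call has 1 to 20 rows; each row shifts and turns the commanded pose from where the row before left it, along the tool's axes as they then stand; what a row does not reach is not made up. A row lasts 1/12 s, in which the tool goes at most 41.7 mm and 7.16 degrees, less where a joint would pass 70% of its speed; a pose out of reach is approached as far as the arm can. A call is refused whole if a number of a shift passes 0.0417 or a number of a turn 0.125, either way. A call with a gripper value outside its range is refused whole. The fingers move at their own pace and stop on an object; FORCE is the grip in N (left out, the last holds). Time passes only in rows, so rows that do not move let the fingers close. It gives the time, the measured TCP pose, the force, the opening and the grip force at its end, in the units of the state.
- get_state(): the state, without advancing time (a new reading comes with each control period).
- snapshot(name): name is "scene" or "side" or "wrist"; returns (picture, depth): 480x640x3 uint8, red, green, blue; 480x640 float32, m along the optical axis (not along the pixel's ray), 0 where there is no reading.
- camera_model(name): a dict with "intrinsics" (3x3 intrinsics, pixels), "view" (4x4, takes a point from world to camera coordinates). Camera axes: x right, y down, z forward; pixel columns grow to the right and rows downward; lengths in m; the calibration is good to about 2 mm. A picture is of the moment at which its call begins: read the wrist's pose just before it. camera_model takes no time and is no camera call; for the wrist camera it gives the pose at the moment of the call.
- r.finish_job(): hands the job in; it is judged then, once.
The state is a dict: "clock": time; "q": joint angles; "qd": joint speeds; "joint_torque": joint torques, N m; "tool_pos": TCP position; "eef_rot": TCP orientation; "contact_force": force on the tool from outside, world axes, zero at the start; "moment": the same for the moment, N m; "opening": opening from 0.0 (shut) to 1.0 (fully open); "finger_force": force on a finger pad.
Only numpy, scipy, OpenCV 4.12 (cv2) and the standard library are available. Lean on these libraries where they do the work, as an engineer would, in place of code of your own. Each camera call takes 0.05 s, during which the arm holds its last target. There are 200 camera calls.

## Working session

There is one attempt and no reset: what is moved stays moved. The work goes in short steps, Python scripts to look and compute and a shell command to move; the robot and the scene stay as the last step left them, time stands still between calls to the robot, and variables do not carry over. Pictures are saved under pics/ and viewed, at most 10 in all, crops included, and the job is handed in when it is done.

```bash
mkdir -p pics; cat > h.py <<'E'
import numpy as np, cv2
from plant import get_state, snapshot, camera_model, r
def snap(n,f):
    m=camera_model(n); p,d=snapshot(n); np.savez('pics/'+f+'.npz',p=p,d=d,K=m['intrinsics'],V=m['view']); cv2.imwrite('pics/'+f+'.png',p[:,:,::-1])
def world(f,u,v):
    z=np.load('pics/'+f+'.npz'); d=z['d'][v,u]; c=d*np.linalg.inv(z['K'])@[u,v,1]
    return (np.linalg.inv(z['V'])@np.r_[c,1])[:3].round(4)
def pix(f,P):
    z=np.load('pics/'+f+'.npz'); c=z['K']@(z['V']@np.r_[P,1])[:3]; return (c[:2]/c[2]).round(1)
E
python3 - <<'E'
from h import *
snap('scene','s1'); snap('side','d1')
s=get_state(); print(s['clock'],s['tool_pos'],s['eef_rot'],s['opening'],s['contact_force'])
E
```

```text
0.1 [0.24015611 0.57638303 0.21710757] [ 1.96061509e-01  9.80591266e-01 -8.00535499e-04 -1.12795433e-04] 1.0015748236087356 [-0.81961131 -0.42401571 -0.4754871 ]
```

View pics/s1.png

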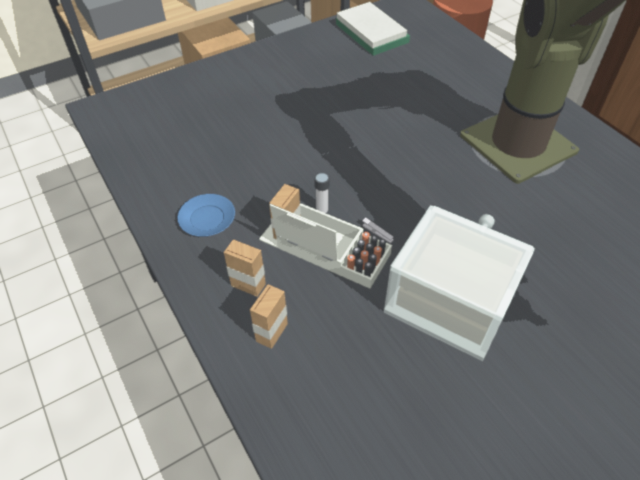

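View pics/d1.png

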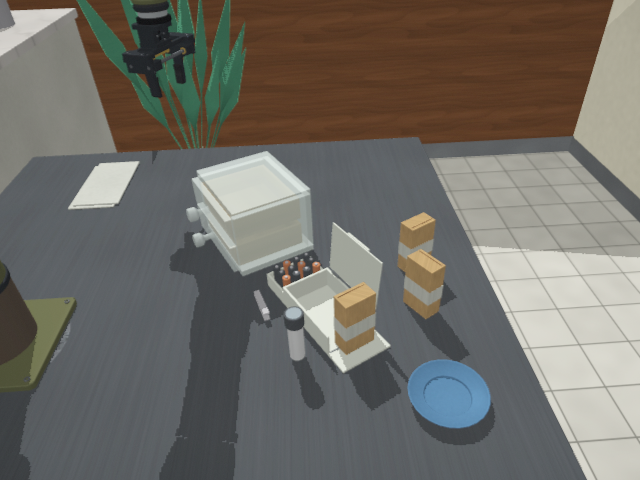

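Scene view: three cartons, at about (285,210), (245,268) and (268,317). In the side view they are at (355,318), (424,283) and (417,245). The one at the organiser's mouth should be farthest right (lowest y). I'll confirm that with positions and an enlarged crop.

```bash
python3 - <<'E'
from h import *
for n,l in {'d1':[(355,295),(424,262),(417,222),(294,313),(450,395),(262,305),(330,300),(340,361),(385,346),(355,260),(250,175)],'s1':[(285,195),(245,252),(268,300),(320,180),(207,217)]}.items():
    for u,v in l: print(n,u,v,world(n,u,v))
p=cv2.imread('pics/d1.png')[210:380,240:450]
cv2.imwrite('pics/c1.png',cv2.resize(p,None,fx=3.5,fy=3.5,interpolation=cv2.INTER_CUBIC))
E
```

```text
d1 355 295 [ 0.6221 -0.0516  0.1125]
d1 424 262 [0.749  0.0211 0.1104]
d1 417 222 [0.763  0.1434 0.1086]
d1 294 313 [ 0.5244 -0.0711  0.101 ]
d1 450 395 [ 0.7552 -0.1744  0.0066]
d1 262 305 [0.461  0.0396 0.0164]
d1 330 300 [0.587  0.0533 0.0046]
d1 340 361 [ 0.5934 -0.0921  0.004 ]
d1 385 346 [ 0.6727 -0.0653  0.0021]
d1 355 260 [0.6319 0.0376 0.1109]
d1 250 175 [0.441  0.2851 0.1521]
s1 285 195 [ 0.6184 -0.05    0.1114]
s1 245 252 [0.7507 0.0355 0.1097]
s1 268 300 [0.7639 0.1494 0.1086]
s1 320 180 [ 0.5289 -0.0627  0.0955]
s1 207 217 [ 0.7503 -0.1746  0.0038]
```

View pics/c1.png

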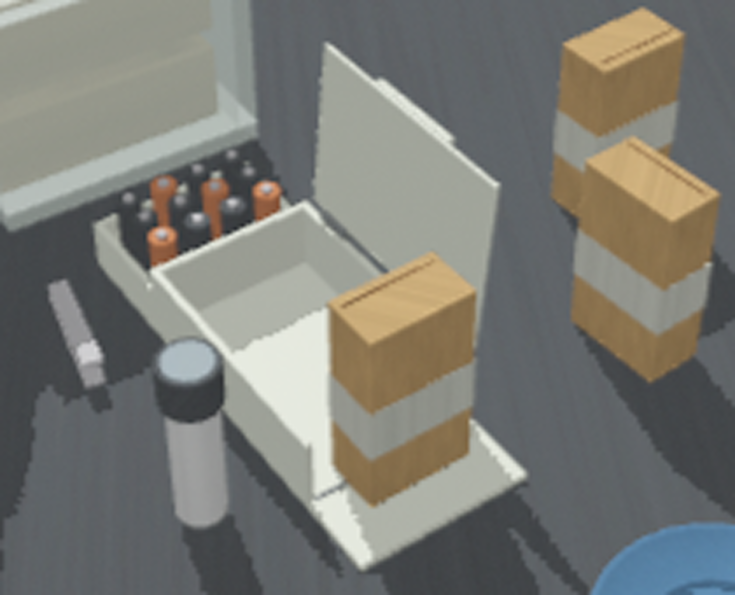

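Crop: the carton at (355,318) in the side view stands astride the organiser's mouth and has the lowest y (-0.05 against 0.02 and 0.14), so it is the one meant. Next I fit the organiser, carton and flap from corners.

```bash
cat >> h.py <<'E'
def ray(f,u,v,zp):
    z=np.load('pics/'+f+'.npz'); Vi=np.linalg.inv(z['V']); d=Vi[:3,:3]@np.linalg.inv(z['K'])@[u,v,1]; o=Vi[:3,3]
    return o+d*(zp-o[2])/d[2]
def fit2(A,B):
    A=np.array(A,float);B=np.array(B,float); a=A-A.mean(0); b=B-B.mean(0)
    th=np.arctan2((a[:,0]*b[:,1]-a[:,1]*b[:,0]).sum(),(a*b).sum()); c,s=np.cos(th),np.sin(th); R=np.array([[c,-s],[s,c]])
    t=B.mean(0)-R@A.mean(0); return th,t,(B-A@R.T-t)
E
python3 - <<'E'
from h import *
C=lambda x,y:(240+x/3.5,210+y/3.5)
A=[(-.049,-.12),(.049,-.12),(-.047,.072),(.047,.072),(-.049,-.075)]
P=[(365,567,.004),(525,473,.004),(157,272,.044),(308,205,.044),(312,447,.044)]
B=[ray('d1',*C(u,v),z)[:2] for u,v,z in P]
th,t,res=fit2(A,B); print('org',np.degrees(th),t,(res*1e3).round(1))
c,s=np.cos(th),np.sin(th);R=np.array([[c,-s],[s,c]])
W=lambda x,y:R@[x,y]+t
O=lambda p:(R.T@(np.array(p)[:2]-t)).round(4)
T=[(330,303),(370,343),(475,290),(435,252)]
B=[ray('d1',*C(u,v),.114)[:2] for u,v in T]
A=[(-.03,.017),(-.03,-.017),(.03,-.017),(.03,.017)]
th2,t2,res2=fit2(A,B); print('carton',np.degrees(th2-th),t2,O(t2),(res2*1e3).round(1))
# depth check of carton top
z=np.load('pics/d1.npz')
print('torch',O(world('d1',294,313)),'saucer',O(world('d1',450,395)),'peg',O(world('d1',262,305)),'cartons',O((.75,.03)),O((.763,.145)))
for u,v in [(325,80),(495,185),(380,150),(440,190),(340,190),(415,100)]:
    u,v=map(round,C(u,v)); w=world('d1',u+ (2 if u<340 else -2),v+2); print('flap',w,O(w))
for y in (-.073,.068): print(y,[pix('d1',[*W(.051-.102*np.cos(a),y),.046+.102*np.sin(a)]) for a in (1.6,1.75,1.9)])
np.savez('org.npz',th=th,t=t)
s=get_state();from scipy.spatial.transform import Rotation as Q
print(Q.from_quat(s['eef_rot']).as_matrix().round(3), 'start org', O(s['tool_pos']))
E
```

```text
org 29.702336011779785 [0.58144881 0.01340856] [[ 0.1  0.1]
 [-2.4  0.7]
 [ 0.2 -0.5]
 [ 0.6 -0.7]
 [ 1.5  0.4]]
carton 0.13350444495707317 [ 0.62221478 -0.05249549] [ 0.0028 -0.0774] [[ 1.3 -1. ]
 [-0.1  1.5]
 [-1.6  0.9]
 [ 0.5 -1.3]]
torch [-0.0914 -0.0451] saucer [ 0.0579 -0.2492] peg [-0.0916  0.0824] cartons [ 0.1546 -0.0691] [0.2229 0.0243]
flap [0.6017 0.0929 0.1265] [0.057 0.059]
flap [ 0.6648 -0.015   0.1405] [ 0.0583 -0.066 ]
flap [0.6197 0.0557 0.1086] [0.0542 0.0178]
flap [0.6449 0.0165 0.1138] [ 0.0566 -0.0288]
flap [0.6064 0.0717 0.0712] [0.0506 0.0383]
flap [0.6358 0.0444 0.1467] [ 0.0626 -0.    ]
-0.073 [array([379.8, 264.7]), array([387.2, 261.9]), array([394.2, 260.4])]
0.068 [array([330.6, 223.4]), array([337.6, 221.3]), array([344.4, 220.4])]
[[-0.923  0.385 -0.001]
 [ 0.385  0.923 -0.002]
 [-0.    -0.002 -1.   ]] start org [-0.0175  0.6581]
```

```bash
cat > st.py <<'E'
from h import *
from scipy.spatial.transform import Rotation as Q
o=np.load('org.npz');c,s=np.cos(o['th']),np.sin(o['th']);R=np.array([[c,-s],[s,c]])
def rep():
    g=get_state(); M=Q.from_quat(g['eef_rot']).as_matrix(); p=g['tool_pos']
    print('t',round(g['clock'],2),'org',(R.T@(p[:2]-o['t'])).round(4),'z',p[2].round(4),'toolx-in-org deg',np.degrees(np.arctan2(*(R.T@M[:2,0])[::-1])).round(2),'zax',M[:,2].round(3),'F',g['contact_force'].round(2),'q7',g['q'][6].round(2),'op',round(g['opening'],2))
if __name__=='__main__': rep()
E
python3 -m inch '-1 0 0 0 0 0 .124;-1 0 0 0 0 0 .124;-1 0 0 0 0 0 .124;-1 0 0 0 0 0 .124;-1 0 0 0 0 0 .124;-1 0 0 0 0 0 .124;-1 0 0 0 0 0 .124;-1 0 0 0 0 0 .124;-1 0 0 0 0 0 .124;-1 0 0 0 0 0 .124;-1 0 0 0 0 0 .124;-1 0 0 0 0 0 .124;-1 0 0 0 0 0 .124;-1 0 0 0 0 0 .124;-1 0 0 0 0 0 .124;-1 0 0 0 0 0 .124;-1 0 0 0 0 0 .124;-1 0 0 0 0 0 .121;-1 0 0 0 0 0 0' 20; python3 st.py
```

```text
clock: 1.68
tool_pos: [0.2399, 0.5767, 0.2172]
eef_rot: [0.967, 0.255, -0.0, 0.001]
contact_force: [0.5, -0.5, -0.1]
opening: 0.004
finger_force: 0.0
t 1.68 org [-0.0176  0.6585] z 0.2172 toolx-in-org deg -0.19 zax [-0.    -0.001 -1.   ] F [ 0.45 -0.47 -0.15] q7 -1.96 op 0.0
```

```bash
python3 -m inch '-1 .001 .030 0 0 0 0;-1 .001 .034 0 0 0 0;-1 .001 .034 0 0 0 0;-1 .001 .034 0 0 0 0;-1 .001 .034 0 0 0 0;-1 .001 .034 0 0 0 0;-1 .001 .034 0 0 0 0;-1 .001 .034 0 0 0 0;-1 .001 .034 0 0 0 0;-1 .001 .034 0 0 0 0;-1 .001 .034 0 0 0 0;-1 .001 .034 0 0 0 0;-1 .001 .034 0 0 0 0;-1 .001 .034 0 0 0 0;-1 .001 .034 0 0 0 0;-1 .001 .034 0 0 0 0;-1 .001 .034 0 0 0 0;-1 .001 .034 0 0 0 0;-1 .001 .034 0 0 0 0;-1 .001 .030 0 0 0 0'; python3 st.py
```

```text
clock: 3.35
tool_pos: [0.5911, 0.0005, 0.2177]
eef_rot: [0.966, 0.257, -0.0, 0.0]
contact_force: [0.0, -0.1, 0.4]
opening: 0.003
finger_force: 0.0
t 3.35 org [ 0.002 -0.016] z 0.2177 toolx-in-org deg 0.12 zax [ 0. -0. -1.] F [ 0.02 -0.08  0.37] q7 -0.86 op 0.0
```

```bash
python3 -m inch '-1 0 .027 0 0 0 0;-1 0 .027 0 0 0 0;-1 0 .027 0 0 0 0;-1 0 .027 0 0 0 0;-1 0 .026 0 0 0 0;-1 0 0 .018 0 0 0;-1 0 0 .018 0 0 0;-1 0 0 .018 0 0 0;-1 0 0 .018 0 0 0;-1 0 0 .018 0 0 0;-1 0 0 .018 0 0 0;-1 0 0 0 0 0 0'; python3 st.py; python3 -c "
from h import *
snap('side','d2'); p=cv2.imread('pics/d2.png')[180:400,240:480]
cv2.imwrite('pics/c2.png',cv2.resize(p,None,fx=2.5,fy=2.5))"
```

```text
clock: 4.35
tool_pos: [0.6538, -0.1125, 0.1058]
eef_rot: [0.966, 0.258, -0.003, -0.002]
contact_force: [-1.6, 1.0, -0.7]
opening: 0.004
finger_force: 0.0
t 4.35 org [ 0.0005 -0.1452] z 0.1058 toolx-in-org deg 0.16 zax [-0.007  0.002 -1.   ] F [-1.58  1.   -0.7 ] q7 -0.68 op 0.0
```

View pics/c2.png

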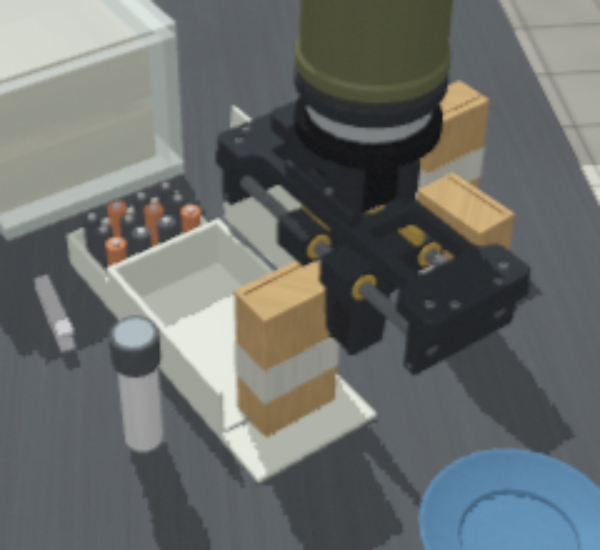

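```bash
python3 - <<'E'
from st import *
g=get_state(); p=g['tool_pos']; M=Q.from_quat(g['eef_rot']).as_matrix(); rep()
f=lambda P:((pix('d2',P)-[240,180])*2.5).round(0)
print('tip',f(p+.011*M[:,2]),'tcp',f(p),'body+y',f(p-.053*M[:,2]+.094*M[:,1]),'body-y',f(p-.053*M[:,2]-.094*M[:,1]), '+x',f(p-.053*M[:,2]+.037*M[:,0]))
W=lambda x,y,z:np.r_[R@[x,y]+o['t'],z]
print('ledge',f(W(-.049,-.12,.004)),f(W(.049,-.12,.004)),'carton top',f(W(-.027,-.094,.114)),f(W(.033,-.094,.114)))
for u,v in [(360,320),(345,340)]: 
    w=world('d2',240+int(u/2.5),180+int(v/2.5)); print(w,R.T@(w[:2]-o['t']))
E
```

```text
t 4.4 org [ 0.0013 -0.1462] z 0.1078 toolx-in-org deg 0.12 zax [-0.005  0.001 -1.   ] F [0.81 0.26 0.98] q7 -0.68 op 0.0
tip [353. 372.] tcp [353. 360.] body+y [471. 398.] body-y [263. 209.] +x [408. 270.]
ledge [260. 480.] [379. 413.] carton top [264. 321.] [342. 282.]
[ 0.654  -0.1303  0.1583] [-0.00818796 -0.16077556]
[ 0.648  -0.1198  0.1323] [-0.00819694 -0.14868218]
```

```bash
python3 - <<'E'
from st import *
z=np.load('pics/d2.npz'); v,u=np.mgrid[180:400,240:480]; d=z['d'][180:400,240:480]
c=(np.linalg.inv(z['K'])@np.stack([u*d,v*d,d]).reshape(3,-1)); w=(np.linalg.inv(z['V'])@np.vstack([c,np.ones(c.shape[1])]))[:3]
xy=R.T@(w[:2]-o['t'][:,None]); m=(abs(xy[0])<.04)&(xy[1]<-.105)&(xy[1]>-.2)&(w[2]>.04)&(w[2]<.17)
for h in np.arange(.08,.17,.01):
    k=m&(w[2]>h)&(w[2]<h+.01)
    if k.sum(): print(round(h,2),k.sum(),np.percentile(xy[:,k],[5,95],axis=1).round(4).tolist())
E
```

```text
0.12 15 [[-0.0105, -0.1544], [-0.0078, -0.1361]]
0.13 100 [[-0.0107, -0.1595], [0.0072, -0.134]]
0.14 116 [[-0.0109, -0.1609], [0.0081, -0.1342]]
0.15 109 [[-0.0109, -0.1615], [0.0041, -0.1333]]
0.16 51 [[-0.0108, -0.1625], [0.0026, -0.1544]]
```

```bash
python3 - <<'E'
from st import *
print(r.nose_length)
z=np.load('pics/d2.npz'); d=z['d']
for uu in (378,382,386,390): print(uu,[f'{a:.3f}' for a in d[300:340:3,uu]])
snap('scene','s2'); snap('side','d3'); rep()
a=cv2.resize(cv2.imread('pics/d3.png')[250:350,330:430],None,fx=4,fy=4); b=cv2.resize(cv2.imread('pics/s2.png')[130:230,200:300],None,fx=4,fy=4)
cv2.imwrite('pics/c3.png',np.clip(np.hstack([a,b]).astype(float)**.7*4.2,0,255).astype(np.uint8))
E
```

```text
0.011
378 ['0.643', '0.694', '0.696', '0.702', '0.704', '0.707', '0.710', '0.884', '0.878', '0.873', '0.867', '0.853', '0.848', '0.841']
382 ['0.645', '0.682', '0.686', '0.688', '0.692', '0.695', '0.698', '0.885', '0.877', '0.870', '0.864', '0.860', '0.856', '0.844']
386 ['0.676', '0.680', '0.685', '0.690', '0.695', '0.699', '0.706', '0.881', '0.877', '0.871', '0.864', '0.858', '0.853', '0.848']
390 ['0.631', '0.687', '0.693', '0.697', '0.702', '0.706', '0.890', '0.882', '0.876', '0.870', '0.866', '0.858', '0.854', '0.850']
t 4.5 org [ 0.0028 -0.1479] z 0.1105 toolx-in-org deg 0.05 zax [ 0.001 -0.    -1.   ] F [ 0.04 -0.21  0.87] q7 -0.68 op 0.0
```

View pics/c3.png

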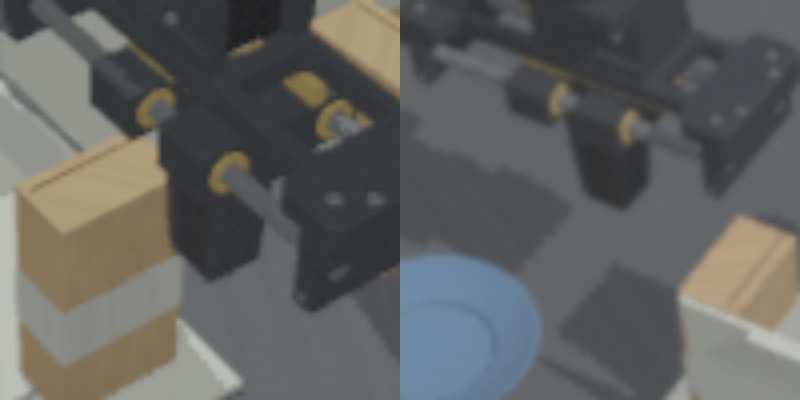

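```bash
python3 - <<'E'
from st import *
for h in (.095,.105,.115,.125,.13):
    a=ray('d3',330+210/4,250+280/4,h); b=ray('s2',200+220/4,130+207/4,h)
    print(h,(R.T@(a[:2]-o['t'])).round(3),(R.T@(b[:2]-o['t'])).round(3))
E
```

```text
0.095 [ 0.016 -0.131] [-0.015 -0.157]
0.105 [ 0.009 -0.139] [-0.007 -0.15 ]
0.115 [ 0.003 -0.146] [ 0.001 -0.144]
0.125 [-0.003 -0.153] [ 0.009 -0.138]
0.13 [-0.006 -0.157] [ 0.013 -0.135]
```

The side and scene crops both put the finger bottoms at about z = 0.125, which is above the carton's top (0.114). I'll lower the tool a further 27 mm, close in, and check.

```bash
python3 -m inch '-1 0 0 .009 0 0 0;-1 0 0 .009 0 0 0;-1 0 0 .009 0 0 0;-1 0 0 0 0 0 0;-1 0 -.008 0 0 0 0;-1 0 -.008 0 0 0 0;-1 0 0 0 0 0 0;-1 0 0 0 0 0 0;-1 0 0 0 0 0 0'; python3 - <<'E'
from st import *
rep(); snap('side','d4')
z=np.load('pics/d4.npz'); v,u=np.mgrid[180:400,240:480]; d=z['d'][180:400,240:480]
c=(np.linalg.inv(z['K'])@np.stack([u*d,v*d,d]).reshape(3,-1)); w=(np.linalg.inv(z['V'])@np.vstack([c,np.ones(c.shape[1])]))[:3]
xy=R.T@(w[:2]-o['t'][:,None]); m=(abs(xy[0])<.04)&(xy[1]<-.098)&(xy[1]>-.2)&(w[2]>.03)&(w[2]<.17)
for h in np.arange(.05,.17,.01):
    k=m&(w[2]>h)&(w[2]<h+.01)
    if k.sum(): print(round(h,2),k.sum(),np.percentile(xy[:,k],[5,95],axis=1).round(4).tolist())
cv2.imwrite('pics/c4.png',cv2.resize(cv2.imread('pics/d4.png')[220:380,310:470],None,fx=3.5,fy=3.5))
E
```

```text
clock: 5.25
tool_pos: [0.6491, -0.0994, 0.0833]
eef_rot: [0.967, 0.256, 0.0, 0.0]
contact_force: [0.3, -0.4, -0.2]
opening: 0.004
finger_force: 0.0
t 5.25 org [ 0.0028 -0.1315] z 0.0833 toolx-in-org deg -0.01 zax [ 0.001 -0.    -1.   ] F [ 0.3  -0.38 -0.15] q7 -0.69 op 0.0
0.1 34 [[-0.0087, -0.1445], [-0.0013, -0.1195]]
0.11 101 [[-0.0087, -0.1461], [0.0098, -0.1196]]
0.12 112 [[-0.0087, -0.1468], [0.0086, -0.1193]]
0.13 69 [[-0.0088, -0.1476], [0.0056, -0.1188]]
0.14 36 [[-0.0084, -0.1489], [0.0114, -0.1426]]
0.15 7 [[-0.0085, -0.1489], [-0.0056, -0.1462]]
0.16 14 [[-0.0041, -0.1604], [0.004, -0.1587]]
```

View pics/c4.png

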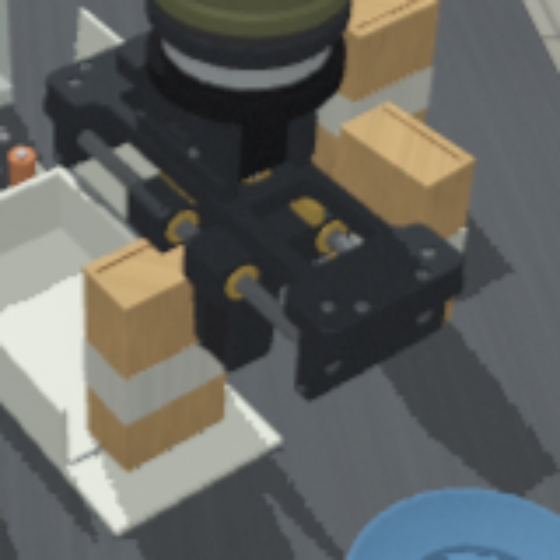

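```bash
python3 -m inch '-1 0 -.004 .004 0 0 0;-1 0 -.006 0 0 0 0;-1 0 -.006 0 0 0 0;-1 0 -.004 0 0 0 0;-1 0 -.003 0 0 0 0;-1 0 -.003 0 0 0 0;-1 0 -.003 0 0 0 0;-1 0 -.003 0 0 0 0;-1 0 -.003 0 0 0 0;-1 0 -.003 0 0 0 0;-1 0 0 0 0 0 0'; python3 - <<'E'
from st import *
rep(); snap('side','d5')
cv2.imwrite('pics/c5.png',cv2.resize(cv2.imread('pics/d5.png')[220:380,300:460],None,fx=3,fy=3))
E
```

```text
clock: 6.22
tool_pos: [0.6296, -0.0656, 0.0787]
eef_rot: [0.967, 0.256, -0.0, -0.0]
contact_force: [1.0, -0.5, -0.3]
opening: 0.007
finger_force: 0.1
t 6.22 org [ 0.0026 -0.0925] z 0.0787 toolx-in-org deg 0.0 zax [-0.001  0.001 -1.   ] F [ 0.96 -0.53 -0.28] q7 -0.71 op 0.01
```

View pics/c5.png

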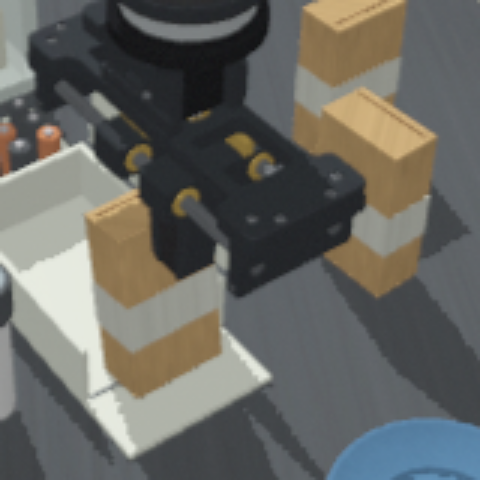

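The carton is tipping cleanly, with its base still in place. I'll keep pushing.

```bash
python3 -m inch '-1 0 -.003 0 0 0 0;-1 0 -.003 0 0 0 0;-1 0 -.003 0 0 0 0;-1 0 -.003 0 0 0 0;-1 0 -.003 0 0 0 0;-1 0 -.003 0 0 0 0;-1 0 -.003 0 0 0 0;-1 0 -.003 0 0 0 0;-1 0 -.002 0 0 0 0;-1 0 0 0 0 0 0;-1 0 0 0 0 0 0;-1 0 0 0 0 0 0;-1 0 0 0 0 0 0;-1 0 0 0 0 0 0'; python3 - <<'E'
from st import *
rep(); snap('side','d6')
cv2.imwrite('pics/c6.png',cv2.resize(cv2.imread('pics/d6.png')[210:380,260:430],None,fx=3,fy=3))
E
```

```text
clock: 7.43
tool_pos: [0.6172, -0.0442, 0.0788]
eef_rot: [0.967, 0.256, 0.0, 0.0]
contact_force: [0.1, -0.6, 0.3]
opening: 0.003
finger_force: 0.0
t 7.43 org [ 0.0025 -0.0677] z 0.0788 toolx-in-org deg -0.05 zax [ 0. -0. -1.] F [ 0.12 -0.64  0.34] q7 -0.73 op 0.0
```

View pics/c6.png

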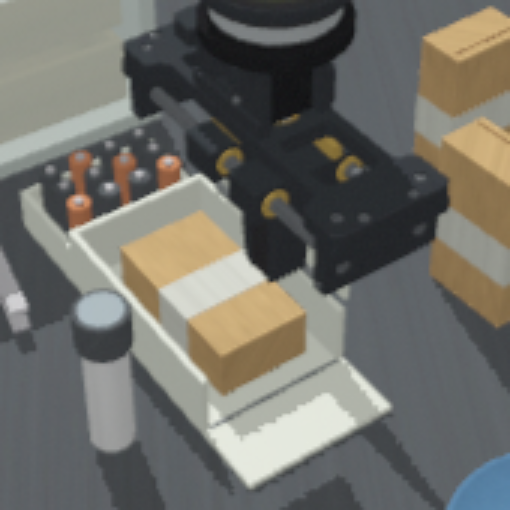

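The carton lies flat in the bay, with its end inside the grey mouth line (crop (210,415) to (340,360)). Now I lift clear and go behind the flap.

```bash
python3 -m inch '-1 0 0 -.020 0 0 0;-1 0 0 -.030 0 0 0;-1 0 0 -.030 0 0 0;-1 0 0 -.030 0 0 0;-1 0 0 -.020 0 0 0;-1 .010 -.010 0 0 0 0;-1 .020 -.013 0 0 0 0;-1 .020 -.013 0 0 0 0;-1 .020 -.013 0 0 0 0;-1 .020 -.010 0 0 0 0;-1 .013 -.006 0 0 0 0;-1 0 0 0 0 0 0;-1 0 0 .020 0 0 0;-1 0 0 .020 0 0 0;-1 0 0 .020 0 0 0;-1 0 0 .020 0 0 0;-1 0 0 .020 0 0 0;-1 0 0 0 0 0 0;-1 0 0 0 0 0 0'; python3 - <<'E'
from st import *
rep(); snap('scene','s7')
cv2.imwrite('pics/c7.png',cv2.resize(cv2.imread('pics/s7.png')[150:310,200:400],None,fx=3,fy=3))
E
```

```text
clock: 9.07
tool_pos: [0.673, 0.0626, 0.1077]
eef_rot: [0.967, 0.256, -0.002, -0.0]
contact_force: [-0.5, 0.3, -0.3]
opening: 0.009
finger_force: 0.0
t 9.07 org [ 0.1039 -0.0026] z 0.1077 toolx-in-org deg -0.09 zax [-0.003 -0.001 -1.   ] F [-0.49  0.26 -0.32] q7 -0.92 op 0.01
```

View pics/c7.png

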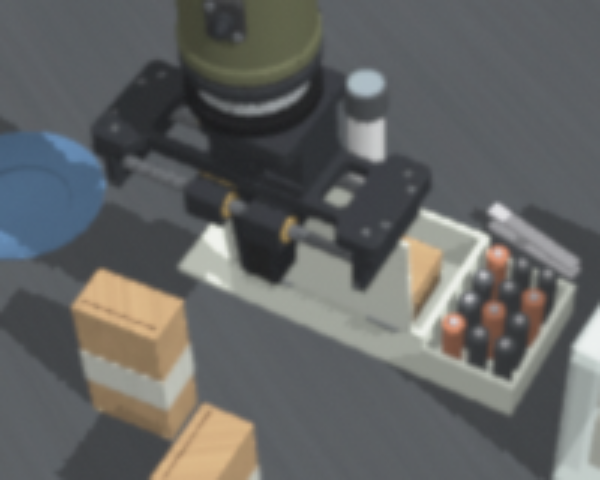

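The fingers are outside the flap and the flap is still up. I'll push toward organiser -x.

```bash
python3 -m inch '-1 -.008 0 0 0 0 0;-1 -.008 0 0 0 0 0;-1 -.006 0 0 0 0 0;-1 -.005 0 0 0 0 0;-1 -.005 0 0 0 0 0;-1 -.005 0 0 0 0 0;-1 -.005 0 0 0 0 0;-1 -.005 0 0 0 0 0;-1 -.005 0 0 0 0 0;-1 -.005 0 0 0 0 0;-1 -.005 0 0 0 0 0;-1 -.005 0 0 0 0 0;-1 -.005 0 0 0 0 0;-1 -.005 0 0 0 0 0;-1 -.005 0 0 0 0 0;-1 -.005 0 0 0 0 0;-1 -.005 0 0 0 0 0;-1 -.005 0 0 0 0 0;-1 -.005 0 0 0 0 0;-1 0 0 0 0 0 0'; python3 -m inch '-1 -.005 0 0 0 0 0;-1 -.005 0 0 0 0 0;-1 -.005 0 0 0 0 0;-1 0 0 0 0 0 0;-1 0 0 0 0 0 0;-1 0 0 0 0 0 0;-1 0 0 0 0 0 0;-1 0 0 0 0 0 0'; python3 - <<'E'
from st import *
rep(); snap('side','d8')
for x in (-.045,-.03,0,.03):
  for y in (-.06,-.03,0,.04,.065):
    P=np.r_[R@[x,y]+o['t'],.048]; u,v=pix('d8',P).round().astype(int); w=world('d8',u,v); print(x,y,w[2].round(3),end=' | ')
  print()
E
```

```text
clock: 10.78
tool_pos: [0.5846, 0.0121, 0.1088]
eef_rot: [0.967, 0.256, -0.001, -0.0]
contact_force: [0.7, -0.3, -1.2]
opening: 0.005
finger_force: 0.0
clock: 11.45
tool_pos: [0.573, 0.0058, 0.1088]
eef_rot: [0.967, 0.256, 0.0, -0.0]
contact_force: [0.1, 0.6, -1.0]
opening: 0.006
finger_force: 0.0
t 11.45 org [-0.0111 -0.0024] z 0.1088 toolx-in-org deg -0.01 zax [ 0.  0. -1.] F [ 0.13  0.59 -1.  ] q7 -0.8 op 0.01
-0.045 -0.06 0.048 | -0.045 -0.03 0.047 | -0.045 0 0.047 | -0.045 0.04 0.051 | -0.045 0.065 0.047 | 
-0.03 -0.06 0.047 | -0.03 -0.03 0.047 | -0.03 0 0.048 | -0.03 0.04 0.049 | -0.03 0.065 0.048 | 
0 -0.06 0.046 | 0 -0.03 0.048 | 0 0 0.05 | 0 0.04 0.048 | 0 0.065 0.048 | 
0.03 -0.06 0.049 | 0.03 -0.03 0.049 | 0.03 0 0.047 | 0.03 0.04 0.049 | 0.03 0.065 0.047 |
```

Depth puts the flap level at z ≈ 0.048 across its whole area, so it's shut. I'll retreat upward and take one last look.

```bash
python3 -m inch '-1 0 0 -.02 0 0 0;-1 0 0 -.03 0 0 0;-1 0 0 -.03 0 0 0;-1 0 0 -.03 0 0 0;-1 0 0 -.02 0 0 0;-1 0 0 0 0 0 0;-1 0 0 0 0 0 0;-1 0 0 0 0 0 0;-1 0 0 0 0 0 0' >/dev/null; python3 - <<'E'
from st import *
rep(); snap('side','d9')
cv2.imwrite('pics/c9.png',cv2.resize(cv2.imread('pics/d9.png')[200:450,230:500],None,fx=2.3,fy=2.3))
E
```

```text
t 12.25 org [-0.0122 -0.0018] z 0.2374 toolx-in-org deg -0.02 zax [-0.003  0.    -1.   ] F [-0.38  0.15 -0.56] q7 -0.87 op 0.01
```

View pics/c9.png

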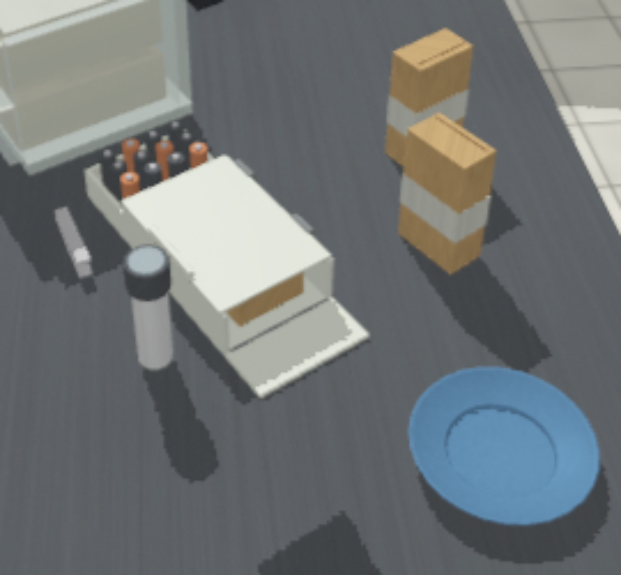

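The flap is shut, the carton is inside behind the mouth line, and the other things have not moved.

```bash
python3 -c "
from plant import r
print(r.finish_job())"
```

```text
the job is handed in; nothing more can be done
None
```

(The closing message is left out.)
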